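# Tip the tall carton onto its back on the opening board

### The arm

A 6-joint arm with a two-finger parallel gripper is mounted at the origin on a cart in front of the work surface, level with it; the furniture and walls round the work are solid. World frame = base frame: x ahead of the robot, y to its left, z up, the work surface at z = 0. Lengths are in mm, angles in rad, forces in N, time in s.
With the tool pointing down it reaches from about 300 to 775 mm from the base axis. Payload 14.6 kg.
Tool frame: the origin (TCP) lies at the very end of the fingers, on their centre line; the grasp point (between the pads) lies 19 mm behind it (manip.grip_point_offset is the distance from the TCP to the grasp point, in mm); z points along the fingers, y is the line along which they close (so a half turn about z gives the same grasp; the last joint's range is limited). The gripper opens to 94 mm and grips with 3 to 60 N. Pads are 16 mm wide; open, the fingers measure 119 mm over their backs; the gripper's body (75 mm by 177 mm) begins 78 mm behind the grasp point.
Start: joints at [1.084, 0.3, 1.521, -0, 1.321, -0.067], TCP at [224.164, 502.235, 182.746] pointing down, gripper open.
Joint ranges: [-3.03, 3.03], [-0.79, 2.21], [0.23, 2.52], [-1.04, 4.18], [0, 3.07], [-2.55, 2.55]. Speed limits (rad/s): [2.22, 2.22, 2.57, 3.14, 3.14, 3.14].

### API

Orientations are given as [roll, pitch, yaw] about the fixed x, y, z axes, in that order (R = Rz(yaw) Ry(pitch) Rx(roll)).
In Python, from cell import telemetry, eyes, manip gives the robot as it stands.
- The arm moves only by the tool play_rows, never from a script. Its arguments are lists of equal length, an entry for each row: "translation": the shift along the world's x, y, z in m, a list of three; "yaw": the turn about the world's z in rad. A call has 1 to 12 rows; each row is the pose to reach, as a shift and turn from the pose commanded when the call began; what a row does not reach only later rows make up. A row lasts 1/8 s, in which the tool goes at most 62.5 mm and 10.7 degrees, less where a joint would pass 70% of its speed; a pose out of reach is approached as far as the arm can. A call with a gripper value outside its range is refused whole. "hand" is the opening, from 0 (shut) to 1 (fully open), set as the call begins (left out, the last holds). The fingers move at their own pace and stop on an object; "force" is the grip in N (left out, the last holds). Time passes only in rows, so rows that repeat a pose let the fingers close. It gives the time, the measured TCP pose, the force, the opening and the grip force at its end, in the units of the state.
- telemetry.read_state(): the state, without advancing time (a new reading comes with each control period).
- eyes.camera(name): name is "scene" or "top"; returns a dict with "pixels" (420x560x3 uint8, red, green, blue), "fx", "fy", "cx", "cy" (pixels), "dist_coeffs" ([k1, k2, p1, p2, k3] as OpenCV has them; the pictures are not rectified), "cam_to_world" (4x4, takes a point from camera to world coordinates). Camera axes: x right, y up, looking along -z (the intrinsics and any distortion apply to the point x, -y, -z); pixel columns grow to the right and rows downward; lengths in mm; the calibration is good to about 2 mm. A picture is of the moment at which its call begins. There is no depth.
- manip.sign_off(): hands the job in; it is judged then, once.
The state is a dict: "clock": time; "joints": joint angles; "qd": joint speeds; "effort": joint torques, N m; "eef_pos": TCP position; "eef_rot": TCP orientation; "wrist_force": force on the tool from outside, world axes, zero at the start; "moment": the same for the moment, N m; "finger_gap": finger opening in mm; "finger_force": force on a finger pad.
Only numpy, scipy, OpenCV 4.12 (cv2) and the standard library are available. Lean on these libraries where they do the work, as an engineer would, in place of code of your own. Each camera call takes 0.05 s, during which the arm holds its last target. There are 200 camera calls.

### The job

Two closed cardboard cartons of screws stand in front of the plywood board. Tip the taller one away from you over the edge of the board by pushing its top, so that it ends lying flat on its back on the board, roughly straight, with its labelled front facing up ready to be opened. Do not lift it off, and leave the shorter carton standing where it is.

Things in the scene. Friction and masses are not known exactly. Their poses are not given: they have to be found in the camera images.
- board: plywood board screwed flat to the table (it cannot move), 200 mm deep (its own x) by 340 mm wide (its own y) by 18 mm thick, four screw heads in its corners. Origin at the centre of its underside, on the table; its +x points away from the robot, z up. Its near long edge, at x = -100 mm, is an 18 mm step that blocks the foot of a carton.
- tall_carton: the taller of two plain brown closed cartons, 50 mm deep (own x), 75 mm wide (y), 170 mm tall (z), 0.25 to 0.49 kg. Origin at the centre of its bottom. Front (own -x; white blank label, dark tear line) faces the robot; plain back (+x) faces the board, 2 to 14 mm from its near edge. Stands on the table at the left or right half of that edge, square to it within 3 degrees.
- tall_carton_mid (a point): centre of the tall carton's volume, 85 mm above its bottom; axes as the carton's. Pushed away near the top (about 1 N), the carton pivots on the board's edge, passes its balance point at about 20 degrees and falls onto the board by itself; flat there, this point is 43 mm above the table.
- tall_carton_heel (a point): middle of the tall carton's back bottom edge, 25 mm behind its origin; it stays below 20 mm above the table while the carton is tipped over the board's edge.
- short_carton: the shorter carton, same make: 50 mm deep (own x), 100 mm wide (own y), 110 mm tall. Origin at the centre of its bottom, front (own -x) to the robot. It stands at the other half of the board's near edge, 150 to 210 mm centre to centre from the tall one, and stays standing.
Not all that is in view belongs to the job. What is shaped like the tall_carton but orange or purple is not meant.

How it is judged (in metres and radians):
At the end, for the whole second after the job is handed in: Tall carton still, flat on its back on the board: front up within 10 deg, lengthwise within 15 deg of the board's x, centre 35-51 mm above the table, from 70 mm short of to 20 mm past the board's centre and within 130 mm sideways; short carton upright (6 deg), moved under 20 mm (angle between tall_carton's own x axis and vertical above 2.967 rad and angle between the z axis of tall_carton and the x axis of board, either way round below 0.262 rad and height (world z) of tall_carton_mid between 0.035 and 0.051 m and x of tall_carton_mid in the frame of board between -0.07 and 0.02 m and y of tall_carton_mid in the frame of board between -0.13 and 0.13 m and linear speed of tall_carton below 0.02 m/s and angle between short_carton's own z axis and vertical below 0.1 rad and distance of short_carton from where it was at the start of the episode below 0.02 m); the robot touches nothing.
It fails at once if the tall carton is lifted: its back bottom edge rises more than 50 mm above the table (height (world z) of tall_carton_heel above 0.05 m).
It fails at once if the short carton is tipped more than 20 degrees or moved more than 20 mm (angle between short_carton's own z axis and vertical above 0.35 rad or distance of short_carton from where it was at the start of the episode above 0.02 m).
It also fails if it takes over 29 s, if anything falls off the work surface, if the arm or the gripper's body presses on something with over 40 N, if the wrist force passes 120 N, or if a joint passes its speed limit or range.

## Working session

There is one attempt and no reset: what is moved stays moved. The work goes in short steps, Python scripts to look and compute and a tool call to move; the robot and the scene stay as the last step left them, time stands still between calls to the robot, and variables do not carry over. Pictures are saved under pics/ and viewed, at most 10 in all, crops included, and the job is handed in when it is done.

Besides the shell and the picture viewer there is one more tool, called by a JSON object that holds its "op" and its "data", one argument or row to a line. play_rows: Moves the arm, as the interface text tells. Its arguments: {"type":"object","properties":{"translation":{"type":"array","items":{"type":"array","items":{"type":"number"}}},"yaw":{"type":"array","items":{"type":"number"}},"hand":{"type":"number"},"force":{"type":"number"}},"required":["translation","yaw"]}

```bash
mkdir -p pics
cat > h.py <<'E'
import numpy as np, cv2
from cell import telemetry, eyes, manip
def snap(name,fn):
    c=eyes.camera(name); cv2.imwrite(fn,np.ascontiguousarray(c["pixels"][:,:,::-1]))
    import pickle; pickle.dump({k:c[k] for k in c},open(f'{name}.pkl','wb')); return c
def load(n):
    import pickle; return pickle.load(open(f'{n}.pkl','rb'))
def ray(c,uv):
    K=np.array([[c["fx"],0,c["cx"]],[0,c["fy"],c["cy"]],[0,0,1.]])
    p=cv2.undistortPoints(np.array([[uv]],float),K,np.array(c["dist_coeffs"],float))[0,0]
    T=np.array(c["cam_to_world"]); return T[:3,3],T[:3,:3]@np.array([p[0],-p[1],-1.])
def atz(c,uv,z):
    o,d=ray(c,uv); return o+d*(z-o[2])/d[2]
def tri(c1,a,c2,b):
    o1,d1=ray(c1,a);o2,d2=ray(c2,b)
    s=np.linalg.lstsq(np.c_[d1,-d2],o2-o1,rcond=None)[0]
    p,q=o1+s[0]*d1,o2+s[1]*d2; return (p+q)/2,np.linalg.norm(p-q)
E
python3 - <<'E'
from h import *
a=snap("scene","pics/s.png");b=snap("top","pics/t.png")
s=telemetry.read_state();print(s)
print(np.array(a["cam_to_world"]).round(2),np.array(b["cam_to_world"]).round(2))
E
```

```text
{'clock': 0.1, 'joints': array([ 1.08439433e+00,  3.00404488e-01,  1.52150194e+00, -2.51580070e-05,
        1.32068053e+00, -6.66057924e-02]), 'qd': array([ 1.86178325e-04, -8.97210345e-04, -2.40253813e-03,  5.51885650e-04,
       -7.07249799e-04, -1.59651269e-05]), 'effort': array([ 2.23722054e-03, -5.32651806e+01, -3.53275144e+01,  7.10355537e-02,
        2.35978479e-02, -9.18530054e-05]), 'eef_pos': array([224.06252848, 502.02076147, 182.25635438]), 'eef_rot': array([-3.14059894e+00, -4.18620253e-05,  2.72180267e+00]), 'wrist_force': array([-0.1829221 , -0.63661985, -0.24280038]), 'moment': array([-0.00723769, -0.01022831,  0.00674032]), 'finger_force': 0.0, 'finger_gap': 94.11727239201375}
[[ 8.8000e-01  3.3000e-01 -3.4000e-01  3.3576e+02]
 [-4.7000e-01  5.8000e-01 -6.6000e-01 -6.6134e+02]
 [-2.0000e-02  7.5000e-01  6.7000e-01  6.3049e+02]
 [ 0.0000e+00  0.0000e+00  0.0000e+00  1.0000e+00]] [[ 1.00000e-02  9.90000e-01 -1.70000e-01  4.22460e+02]
 [-1.00000e+00 -0.00000e+00 -4.00000e-02 -1.46930e+02]
 [-4.00000e-02  1.70000e-01  9.80000e-01  1.16254e+03]
 [ 0.00000e+00  0.00000e+00  0.00000e+00  1.00000e+00]]
```

View pics/s.png

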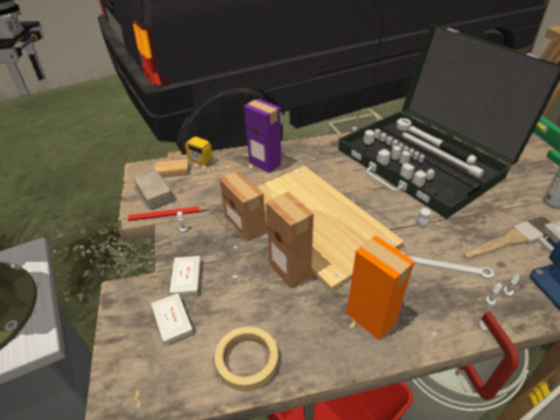

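View pics/t.png

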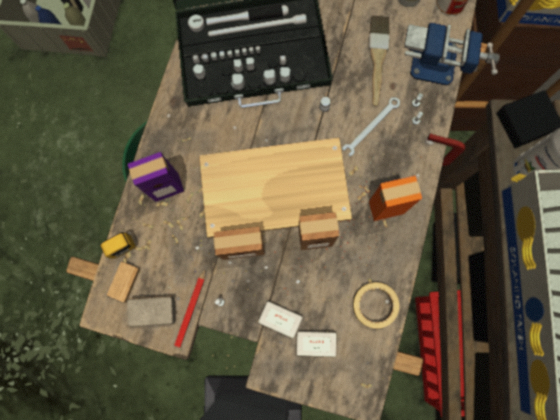

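Candidates for the tall carton are:
- brown, right: scene (290,238), top (320,228)
- brown, left and lower: scene (242,205), top (239,238)
- orange: scene (378,285), top (395,198)
- purple: scene (264,135), top (157,176)

I choose the right-hand brown one, because it is the tallest brown carton and stands at the board's edge. Next I check it in a close crop.

Run:
```python
import cv2,numpy as np
s=cv2.imread('pics/s.png')[160:300,210:350];t=cv2.imread('pics/t.png')[130:270,190:370]
k=4
S=cv2.resize(s,None,fx=4,fy=4,interpolation=cv2.INTER_CUBIC);cv2.imwrite('pics/s1.png',S)
T=cv2.resize(t,None,fx=4,fy=4,interpolation=cv2.INTER_CUBIC);cv2.imwrite('pics/t1.png',T)
```

```text
(no output)
```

View pics/s1.png

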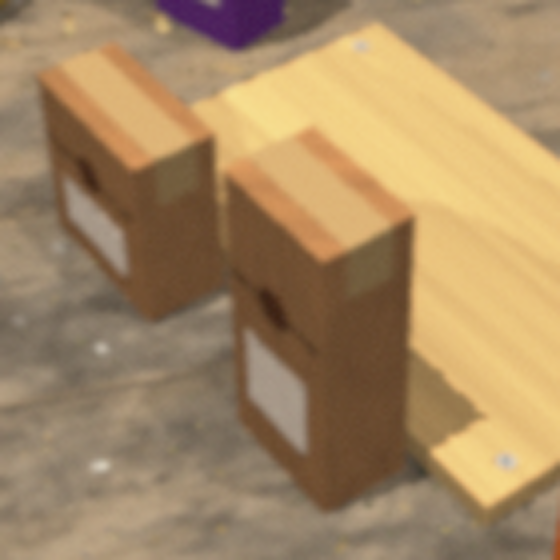

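View pics/t1.png

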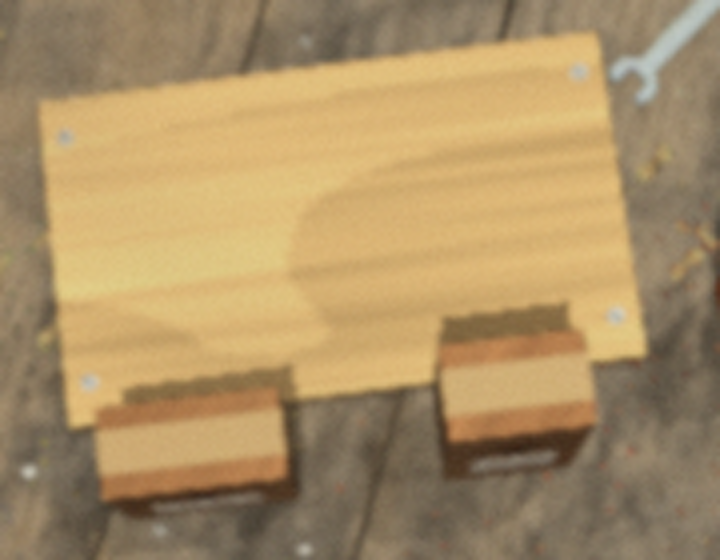

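Right-hand brown carton: it is taller than the other, and its label and tear line face the robot. Its top corners are near (268–313, 193–226) in scene and (300–339, 213–240) in top.

Run:
```python
from h import *
S,T=load("scene"),load("top")
s=lambda p:(p[0]/4+209.6,p[1]/4+159.6); t=lambda p:(p[0]/4+189.6,p[1]/4+129.6)
P={}
for n,a,b in [("FL",(230,178),(449,441)),("FR",(328,262),(595,422)),("BR",(412,215),(584,333)),("BL",(310,130),(442,347))]:
    P[n],e=tri(S,s(a),T,t(b)); print(n,P[n].round(1),round(e,1), atz(T,t(b),170).round(1))
print('c',sum(P.values())/4)
for n,b in [("FL",(100,500)),("FR",(288,482)),("BR",(282,390)),("BL",(98,410))]: print('short',n,atz(T,t(b),110).round(1))
print("short FR tri",tri(S,s((137,170)),T,t((288,482))))
B=[atz(T,t(b),18) for b in [(40,100),(598,35),(646,357),(70,428)]]
for q in B: print('board',q.round(1))
print(sum(B)/4, np.degrees(np.arctan2(*(B[1]-B[2])[[1,0]])),np.degrees(np.arctan2(*(B[0]-B[3])[[1,0]])))
w=B[3]-B[2];print("edge normal deg",np.degrees(np.arctan2(-w[0],w[1])))
```

```text
FL [ 561.8 -165.9  162. ] 0.2 [ 560.8 -165.8  170. ]
FR [ 570.6 -239.2  167.5] 0.3 [ 570.4 -239.   170. ]
BR [ 615.1 -233.9  169.8] 1.6 [ 615.8 -234.2  170. ]
BL [ 606.9 -161.8  168.9] 4.2 [ 608.7 -162.5  170. ]
c [ 588.59786678 -200.22694502  167.04738549]
short FL [537.2  18.9 110. ]
short FR [547.1 -81.4 110. ]
short BR [596.7 -77.7 110. ]
short BL [585.8  21.2 110. ]
short FR tri (array([548.38849345, -81.72352635, 109.34471559]), np.float64(2.4659031089510957))
board [789.2  76.5  18. ]
board [ 827.7 -259.4   18. ]
board [ 631.2 -283.4   18. ]
board [589.5  52.1  18. ]
[ 709.40265903 -103.54361957   18.        ] 6.9776625827013214 6.947693081526986
edge normal deg 7.089787887409915
```

{"op": "play_rows", "data": {
  "translation": [
    [0.01, -0.03, 0.03],
    [0.03, -0.09, 0.05],
    [0.05, -0.15, 0.05],
    [0.07, -0.2, 0.05],
    [0.1, -0.26, 0.05],
    [0.12, -0.32, 0.05],
    [0.15, -0.38, 0.05],
    [0.17, -0.44, 0.05],
    [0.19, -0.5, 0.05],
    [0.22, -0.56, 0.05],
    [0.25, -0.63, 0.05],
    [0.28, -0.712, 0.05]
  ],
  "yaw": [0.04, 0.09, 0.13, 0.18, 0.22, 0.27, 0.31, 0.36, 0.4, 0.45, 0.5, 0.54],
  "hand": 0.4
}}

```text
clock: 1.6
eef_pos: [485.2, -161.3, 232.5]
eef_rot: [3.141, -0.0, -3.02]
wrist_force: [1.2, 0.3, 0.3]
finger_gap: 37.4
finger_force: 0.0
```

{"op": "play_rows", "data": {
  "translation": [
    [0, 0, 0],
    [0, 0, 0],
    [0, 0, 0]
  ],
  "yaw": [0, 0, 0]
}}

```text
clock: 1.98
eef_pos: [484.6, -158.1, 233.0]
eef_rot: [-3.142, 0.0, -3.02]
wrist_force: [0.2, 0.0, -0.6]
finger_gap: 37.7
finger_force: 0.0
```

{"op": "play_rows", "data": {
  "translation": [
    [0.015, -0.025, 0],
    [0.03, -0.051, 0],
    [0.03, -0.051, -0.03],
    [0.03, -0.051, -0.06],
    [0.03, -0.051, -0.083],
    [0.03, -0.051, -0.083],
    [0.03, -0.051, -0.083]
  ],
  "yaw": [0, 0, 0, 0, 0, 0, 0]
}}

```text
clock: 2.85
eef_pos: [515.3, -209.8, 151.1]
eef_rot: [-3.141, 0.001, -3.021]
wrist_force: [0.4, 0.7, 0.8]
finger_gap: 37.5
finger_force: 0.0
```

Run:
```python
from h import *
snap("top","pics/t2.png");snap("scene","pics/s2.png")
a=cv2.imread('pics/t2.png')[130:290,220:380];b=cv2.imread('pics/s2.png')[140:300,200:360]
cv2.imwrite('pics/c2.png',cv2.resize(np.hstack([a,b]),None,fx=2.5,fy=2.5,interpolation=cv2.INTER_CUBIC))
print(telemetry.read_state()["eef_pos"])
```

```text
[ 515.27625403 -210.12581944  151.07970047]
```

View pics/c2.png

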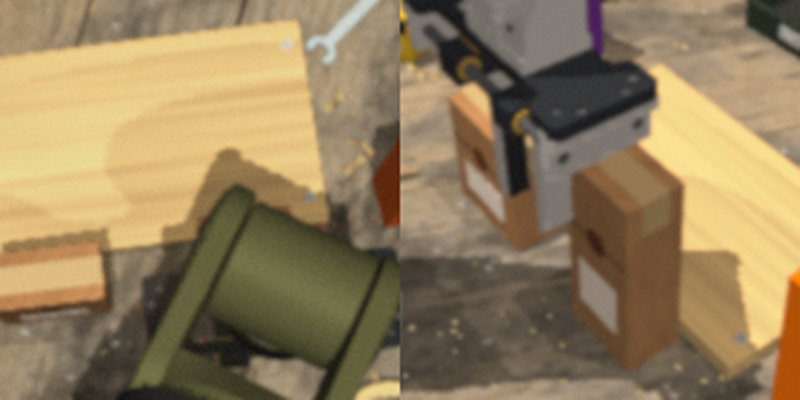

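The left half shows the top view, where the arm hides the carton. The right half shows the fingers standing just before the tall carton's upper front, around (540,180) in the crop, with both cartons undisturbed. Now I push.

{"op": "play_rows", "data": {
  "translation": [
    [0.02, 0.0025, 0],
    [0.03, 0.0037, 0],
    [0.036, 0.0044, 0],
    [0.042, 0.0051, 0],
    [0.048, 0.0059, 0],
    [0.054, 0.0066, 0],
    [0.06, 0.0074, 0],
    [0.066, 0.0081, 0],
    [0.072, 0.0088, 0],
    [0.078, 0.0096, 0],
    [0.084, 0.0103, 0],
    [0.09, 0.011, 0]
  ],
  "yaw": [0, 0, 0, 0, 0, 0, 0, 0, 0, 0, 0, 0]
}}

```text
clock: 4.45
eef_pos: [605.2, -199.1, 149.7]
eef_rot: [-3.142, -0.0, -3.021]
wrist_force: [-0.4, -0.7, -0.7]
finger_gap: 37.7
finger_force: 0.0
```

Run:
```python
from h import *
snap("scene","pics/s3.png")
b=cv2.imread('pics/s3.png')[140:300,200:380]
cv2.imwrite('pics/c3.png',cv2.resize(b,None,fx=2.5,fy=2.5,interpolation=cv2.INTER_CUBIC))
```

```text
(no output)
```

View pics/c3.png

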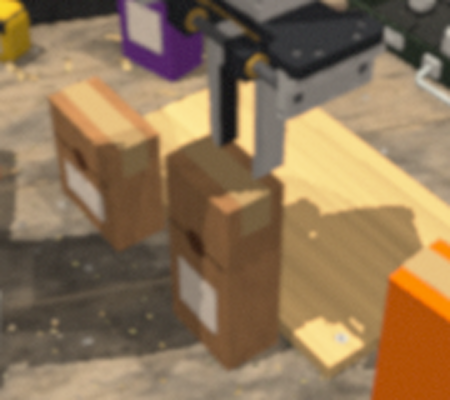

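```bash
cat >> h.py <<'E'
def proj(c,P):
    T=np.linalg.inv(np.array(c["cam_to_world"])); q=T[:3,:3]@P+T[:3,3]; q=q*[1,-1,-1]
    K=np.array([[c["fx"],0,c["cx"]],[0,c["fy"],c["cy"]],[0,0,1.]])
    return cv2.projectPoints(q.reshape(1,3),np.zeros(3),np.zeros(3),K,np.array(c["dist_coeffs"],float))[0].ravel()
E
python3 - <<'E'
from h import *
S=load("scene"); y=np.array([-.122,.9925,0]);x=np.array([.9925,.122,0])
E=telemetry.read_state();p=E["eef_pos"];print(p,E["wrist_force"])
for k in(-31,-19,0,19,31): print(k,proj(S,p+k*y).round(1))
c=np.array([589,-200,170.])
for a,b in((-25,37),(-25,-37),(25,-37),(25,37)): print('carton orig',proj(S,c+a*x+b*y).round(1),proj(S,c+a*x+b*y-[0,0,170]).round(1))
snap("top","pics/t3.png")
b=cv2.imread('pics/s3.png')[170:300,250:350]; a=cv2.imread('pics/t3.png')[150:280,220:360]
cv2.imwrite('pics/c4.png',cv2.resize(np.hstack([b,a]),None,fx=3.3,fy=3.3,interpolation=cv2.INTER_CUBIC))
E
```

```text
[ 605.61229779 -199.01274748  149.65809938] [ 0.52654372  0.44295353 -0.58960751]
-31 [308.6 221.6]
-19 [304.4 217.8]
0 [297.8 212. ]
19 [291.5 206.3]
31 [287.6 202.8]
carton orig [265.9 201.2] [269.8 264.7]
carton orig [290.8 224.6] [291.3 288.3]
carton orig [314.6 212.4] [311.7 276.3]
carton orig [289.  190.5] [289.7 253.9]
```

View pics/c4.png

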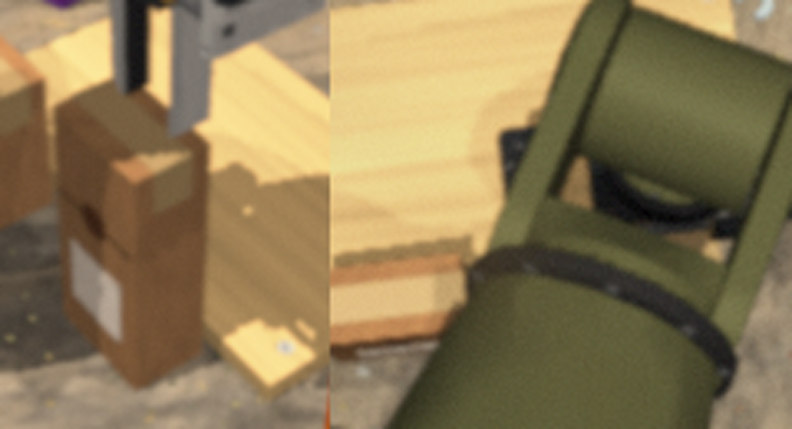

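The fingertips sit about 8 px (roughly 20 mm) above where the state puts them. They passed over the carton's top without touching it, and it is still standing where it was. I'll back off along the same line, go lower and check the tip height from the picture.

{"op": "play_rows", "data": {
  "translation": [
    [-0.025, -0.003, 0.005],
    [-0.055, -0.0067, 0.005],
    [-0.09, -0.011, 0.005],
    [-0.1, -0.0122, 0.0],
    [-0.1, -0.0122, -0.02],
    [-0.1, -0.0122, -0.04],
    [-0.1, -0.0122, -0.04],
    [-0.1, -0.0122, -0.04]
  ],
  "yaw": [0, 0, 0, 0, 0, 0, 0, 0]
}}

```text
clock: 5.55
eef_pos: [505.3, -211.5, 110.4]
eef_rot: [-3.141, 0.001, -3.021]
wrist_force: [0.0, 0.6, 0.4]
finger_gap: 37.6
finger_force: 0.0
```

Run:
```python
from h import *
S=snap("scene","pics/s5.png"); y=np.array([-.122,.9925,0])
E=telemetry.read_state();p=E["eef_pos"];print(p,E["wrist_force"],manip.grip_point_offset)
for k in(-31,-19,0,19,31): print(k,proj(S,p+k*y).round(1))
b=cv2.imread('pics/s5.png')[160:300,210:340]
cv2.imwrite('pics/c5.png',cv2.resize(b,None,fx=4,fy=4,interpolation=cv2.INTER_CUBIC))
```

```text
[ 505.35426806 -211.53879865  110.55270499] [0.4379574  0.47767022 0.09344676] 18.8
-31 [261.  262.9]
-19 [257.2 258.6]
0 [251.3 251.9]
19 [245.5 245.5]
31 [242.  241.6]
```

View pics/c5.png

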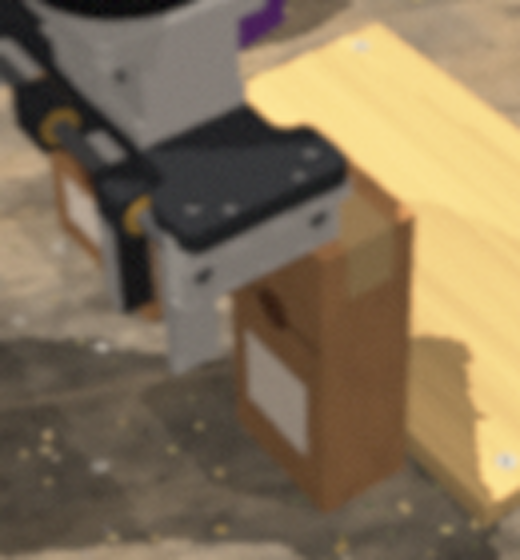

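The lowest corner of the right fingertip shows at (254,253), about 12 px above its predicted place. The real tip is therefore about 25–30 mm higher than stated, near z = 138. That suits a push near the top, and the carton is still undisturbed.

{"op": "play_rows", "data": {
  "translation": [
    [0.02, 0.0024, 0],
    [0.035, 0.0043, 0],
    [0.045, 0.0055, 0],
    [0.052, 0.0064, 0],
    [0.059, 0.0072, 0],
    [0.066, 0.0081, 0],
    [0.073, 0.009, 0],
    [0.08, 0.0098, 0],
    [0.085, 0.0104, 0],
    [0.085, 0.0104, 0]
  ],
  "yaw": [0, 0, 0, 0, 0, 0, 0, 0, 0, 0]
}}

```text
clock: 6.85
eef_pos: [590.0, -200.9, 109.6]
eef_rot: [3.142, -0.0, -3.021]
wrist_force: [-0.5, -0.5, -0.4]
finger_gap: 37.6
finger_force: 0.0
```

Run:
```python
from h import *
S=snap("scene","pics/s6.png")
print(telemetry.read_state()["wrist_force"])
b=cv2.imread('pics/s6.png')[150:300,210:360]
cv2.imwrite('pics/c6.png',cv2.resize(b,None,fx=4,fy=4,interpolation=cv2.INTER_CUBIC))
```

```text
[-0.39144855  0.25042004 -0.26193104]
```

View pics/c6.png

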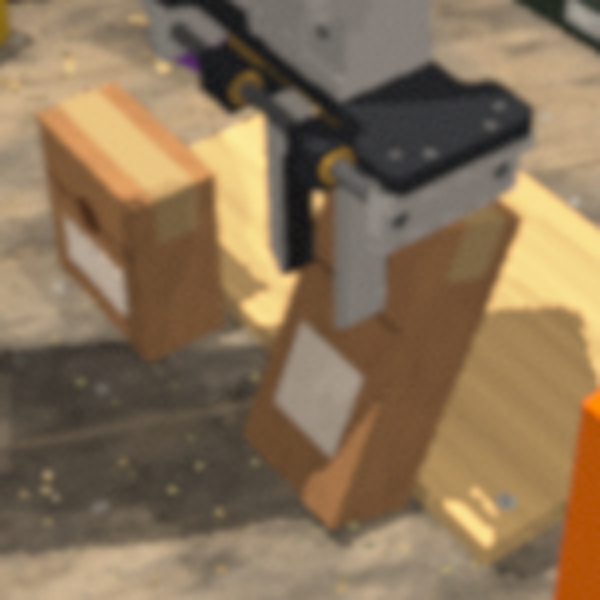

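The carton is tipped about 15–20° and straight, with its heel at the board's edge. The fingertips are on its front at (300,230), and the short carton hasn't moved. I'll keep pushing gently until it falls.

{"op": "play_rows", "data": {
  "translation": [
    [0.006, 0.0007, 0],
    [0.012, 0.0015, 0],
    [0.018, 0.0022, 0],
    [0.024, 0.003, 0],
    [0.03, 0.0037, 0],
    [0.036, 0.0044, 0],
    [0.042, 0.0052, 0],
    [0.042, 0.0052, 0],
    [0.042, 0.0052, 0],
    [0.042, 0.0052, 0],
    [0.042, 0.0052, 0],
    [0.042, 0.0052, 0]
  ],
  "yaw": [0, 0, 0, 0, 0, 0, 0, 0, 0, 0, 0, 0]
}}

```text
clock: 8.4
eef_pos: [631.8, -195.8, 109.8]
eef_rot: [-3.142, 0.0, -3.021]
wrist_force: [0.1, 0.4, -0.5]
finger_gap: 37.6
finger_force: 0.0
```

{"op": "play_rows", "data": {
  "translation": [
    [0, 0, 0.03],
    [0, 0, 0.08],
    [-0.05, -0.006, 0.13],
    [-0.1, 0, 0.13],
    [-0.16, 0.03, 0.13],
    [-0.2, 0.08, 0.13],
    [-0.2, 0.14, 0.13],
    [-0.2, 0.2, 0.13],
    [-0.2, 0.26, 0.13],
    [-0.2, 0.31, 0.13],
    [-0.2, 0.36, 0.13],
    [-0.2, 0.36, 0.13]
  ],
  "yaw": [0, 0, 0, 0, 0, 0, 0, 0, 0, 0, 0, 0]
}}

```text
clock: 9.9
eef_pos: [431.3, 166.5, 239.6]
eef_rot: [3.141, -0.0, -3.018]
wrist_force: [0.4, 0.1, 0.3]
finger_gap: 37.6
finger_force: 0.0
```

Run:
```python
from h import *
print({k:telemetry.read_state()[k] for k in("clock","eef_pos","wrist_force")})
snap("scene","pics/s7.png");snap("top","pics/t7.png")
b=cv2.imread('pics/s7.png')[150:300,210:410];a=cv2.imread('pics/t7.png')[120:270,180:380]
cv2.imwrite('pics/c7.png',cv2.resize(np.hstack([b,a]),None,fx=2,fy=2,interpolation=cv2.INTER_CUBIC))
```

```text
{'clock': 9.9, 'eef_pos': array([431.32255772, 166.537173  , 239.64403428]), 'wrist_force': array([0.38081916, 0.1341613 , 0.34402509])}
```

View pics/c7.png

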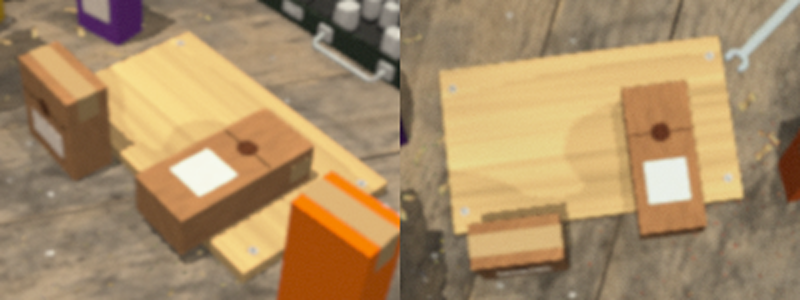

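The carton lies flat on the board, label up and straight. Its top face has corners (623,88), (687,82), (705,228) and (641,236) in the crop, and the short carton is standing unmoved. I check the numbers before handing in.

Run:
```python
from h import *
T=load("top"); P=[atz(T,((u-400)/2+180,v/2+120),68) for u,v in[(623,88),(687,82),(705,228),(641,236)]]
m=sum(P)/4-[709.4,-103.5,0]; a=np.radians(7)
d=P[0]+P[1]-P[2]-P[3]
x,y=m[0]*np.cos(a)+m[1]*np.sin(a),-m[0]*np.sin(a)+m[1]*np.cos(a)
yaw=np.degrees(np.arctan2(d[1],d[0]))-7;print(x,y,yaw)
if -65<x<15 and abs(y)<122 and abs(yaw)<11: print(manip.sign_off())
```

```text
-51.683187421870045 -81.63333032905146 -0.6653879543400745
the job is handed in; nothing more can be done
None
```

The tall carton lies flat on its back on the board, label up and straight to within about 1° (centre about 52 mm short of the board's centre, 82 mm to the right). The short carton still stands where it was, and I handed the job in at about 10 s.

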